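# Clamp the kitchen canisters into the travel rack

### The job

Get the kitchen ready for the road: use the ratchet to open the clamp bar of the wooden travel rack right up, stand every white canister upright in a pocket of its own, then reverse the ratchet and work the handle until the bar is fully home across them, leaving the direction lever tipped to the closing side. Flip the direction lever before each change of direction, and move the bar only by the ratchet handle, never by pushing the bar itself. Leave the mug, the sauce bottle, the tin and the tea box where they stand.

Things in the scene. Friction and masses are not known exactly. Their poses are not given: they have to be found in the camera images.
- rack: wooden travel rack, fixed, slightly turned. Origin on the worktop under the middle pocket; x points away from the robot. Bed 12 mm thick, three pockets in a row along y. Back wall 38 mm high, face at x=33 mm; four 36 mm high, 8 mm thick fins, 75 mm apart, from the wall to x=-26 mm. Pockets open above and to the robot. Ratchet at the right-hand end: vertical axis at x=0, y=-225 mm
- seat0 (a point): centre of the pocket next to the ratchet, on the bed's top (12 mm above the worktop), where the middle of a canister's underside belongs; axes like the rack's
- seat1 (a point): the same for the middle pocket
- seat2 (a point): the same for the pocket farthest from the ratchet
- jar0: white ceramic canister with flat wooden lid, squat upright cylinder 60 mm across and 66 mm tall to the top of the lid, on which stands a wooden button 18 mm across and 8 mm high; bottom-heavy, about 0.3 kg; origin at the centre of its underside. Two or three of the canisters are present
- jar1: a canister like jar0
- jar2: a canister like jar0
- clamp_bar: wooden clamp bar before the pockets, on the robot's side: 285 mm long along the rack's y, 20 mm thick with its rubber strip, from 18 to 42 mm above the worktop; origin at the middle of its inner (pocket) face, at worktop height. Moved only by the ratchet; not to be pushed
- wheel (a joint): turn of the ratchet's pin wheel, rad, geared to the clamp bar at 24 mm per rad: 0 = bar fully open (its inner face at rack x=-86 mm), 2.125 = bar fully home against its stop (x=-35 mm; a canister then has 8 mm of play). Bar partly closed at the start. Stiff, stays where left: about 5 N at the handle post drives it
- handle (a joint): swing of the ratchet handle about the ratchet's axis, rad, -0.6 to 0.6: 0 = pointing from the axis to the robot (rack's -x); positive = towards the pockets (rack's +y). Free swing takes 2 to 3 N at the post. It turns the wheel only the way the lever is set and free-wheels the other way; wheel pins are 0.26 rad apart, so up to that much of each stroke is lost
- handle_grip (a point): top of the handle's upright black post: 22 mm across, upper 52 mm free to grip, top 154 mm above the worktop, 150 mm from the ratchet's axis
- lever (a joint): tip of the direction lever, rad, -0.5 to 0.5; its weight holds it to either side, pushed past upright (0) with about 1 N it topples over. Positive = knob leans towards the pockets: strokes towards the pockets close the bar, strokes back free-wheel. Negative = leans away: strokes away from the pockets open the bar, strokes towards them free-wheel. Starts at closing
- lever_knob (a point): centre of the direction lever's black knob, an upright cylinder 26 mm across, 24 mm long on a thin stem above the handle, 60 mm from the ratchet's axis; its pivot is 65 mm below the knob, 90 mm above the worktop, pivot axis along the handle, so the knob tips across the handle, 31 mm to either side
- mug: blue mug, bystander, 76 mm across, 85 mm tall, handle at its +y; origin at the centre of its underside
- sauce: brown sauce bottle, bystander, 48 mm across, 110 mm tall; origin at the centre of its underside
- can: food tin, bystander, 66 mm across, 75 mm tall; origin at the centre of its underside
- teabox: green tea box behind the rack, bystander, 70 x 130 x 70 mm; origin at the centre of its underside
There are look-alikes about, which are no part of the job. Leave any purple or yellow look-alike of the jar2 alone.

How it is judged (in metres and radians):
On the way, in this order (a step that is already met when the one before it is completed fails the run):
1. the direction lever is tipped to the opening side and the clamp bar run fully open (value of joint lever below -0.1 rad and x of clamp_bar in the frame of rack below -0.082 m), for 0.1 s.
2. every canister stands in a pocket while the bar is still open (((horizontal distance between jar0 and seat0 below 0.03 m and z of jar0 in the frame of seat0 between -0.006 and 0.006 m) or (horizontal distance between jar0 and seat1 below 0.03 m and z of jar0 in the frame of seat1 between -0.006 and 0.006 m) or (horizontal distance between jar0 and seat2 below 0.03 m and z of jar0 in the frame of seat2 between -0.006 and 0.006 m)) and angle between each of jar0, jar1, jar2's own z axis and vertical below 0.12 rad and ((horizontal distance between jar1 and seat0 below 0.03 m and z of jar1 in the frame of seat0 between -0.006 and 0.006 m) or (horizontal distance between jar1 and seat1 below 0.03 m and z of jar1 in the frame of seat1 between -0.006 and 0.006 m) or (horizontal distance between jar1 and seat2 below 0.03 m and z of jar1 in the frame of seat2 between -0.006 and 0.006 m)) and ((horizontal distance between jar2 and seat0 below 0.03 m and z of jar2 in the frame of seat0 between -0.006 and 0.006 m) or (horizontal distance between jar2 and seat1 below 0.03 m and z of jar2 in the frame of seat1 between -0.006 and 0.006 m) or (horizontal distance between jar2 and seat2 below 0.03 m and z of jar2 in the frame of seat2 between -0.006 and 0.006 m)) and x of clamp_bar in the frame of rack below -0.074 m), for 0.2 s.
3. the lever is tipped to the closing side and the bar run fully home (value of joint lever above 0.1 rad and x of clamp_bar in the frame of rack above -0.039 m), for 0.1 s.
At the end, for the whole second after the job is handed in: Every canister present stands upright (within 7 degrees) on the bed of a pocket of its own, within 14 mm of the pocket's centre and at rest; the clamp bar is within 4 mm of fully home; the direction lever leans to the closing side (all of step 3 and ((horizontal distance between jar0 and seat0 below 0.014 m and z of jar0 in the frame of seat0 between -0.006 and 0.006 m) or (horizontal distance between jar0 and seat1 below 0.014 m and z of jar0 in the frame of seat1 between -0.006 and 0.006 m) or (horizontal distance between jar0 and seat2 below 0.014 m and z of jar0 in the frame of seat2 between -0.006 and 0.006 m)) and angle between each of jar0, jar1, jar2's own z axis and vertical below 0.12 rad and ((horizontal distance between jar1 and seat0 below 0.014 m and z of jar1 in the frame of seat0 between -0.006 and 0.006 m) or (horizontal distance between jar1 and seat1 below 0.014 m and z of jar1 in the frame of seat1 between -0.006 and 0.006 m) or (horizontal distance between jar1 and seat2 below 0.014 m and z of jar1 in the frame of seat2 between -0.006 and 0.006 m)) and ((horizontal distance between jar2 and seat0 below 0.014 m and z of jar2 in the frame of seat0 between -0.006 and 0.006 m) or (horizontal distance between jar2 and seat1 below 0.014 m and z of jar2 in the frame of seat1 between -0.006 and 0.006 m) or (horizontal distance between jar2 and seat2 below 0.014 m and z of jar2 in the frame of seat2 between -0.006 and 0.006 m)) and linear speed of each of jar0, jar1, jar2 below 0.02 m/s); the robot touches nothing.
It fails at once if the clamp bar is pushed directly by the robot (over 5 N) (contact force between any of the fingers, the arm and clamp_bar above 5 N).
It fails at once if a bystander is moved more than 40 mm or tipped over ((distance of mug from where it was at the start of the episode above 0.04 m or angle between mug's own z axis and vertical above 0.6 rad) or (distance of sauce from where it was at the start of the episode above 0.04 m or angle between sauce's own z axis and vertical above 0.6 rad) or (distance of can from where it was at the start of the episode above 0.04 m or angle between can's own z axis and vertical above 0.6 rad) or (distance of teabox from where it was at the start of the episode above 0.04 m or angle between teabox's own z axis and vertical above 0.6 rad)).
Of jar0, jar1, jar2 only 2 to 3 are there at a start; the rules pass over those that are not, and their reading is None.
At some moment in a run one of jar0, jar1, jar2 may be knocked a few centimetres aside while the robot is not near it.
It also fails if it takes over 208 s, if anything falls off the work surface, if the arm or the gripper's body presses on something with over 40 N, if the wrist force passes 120 N, or if a joint passes its speed limit or range.

### The arm

A 6-joint arm with a two-finger parallel gripper is mounted at the origin on the work surface. World frame = base frame: x ahead of the robot, y to its left, z up, the work surface at z = 0. Lengths are in mm, angles in rad, forces in N, time in s.
With the tool pointing down it reaches from about 350 to 975 mm from the base axis. Payload 7.1 kg.
Tool frame: the origin (TCP) lies on the front face of the gripper's body, between the roots of the fingers; the fingertips stand 80 mm ahead of it and the grasp point (between the pads) lies 61 mm ahead of it (env.tips_ahead is the distance from the TCP to the fingertips, in mm); z points along the fingers, y is the line along which they close (so a half turn about z gives the same grasp; the last joint's range is limited). The gripper opens to 88 mm and grips with 3 to 60 N. Pads are 20 mm wide; open, the fingers measure 115 mm over their backs; the gripper's body (75 mm by 178 mm) begins 61 mm behind the grasp point.
Start: joints at [-1.25, 0.423, 1.63, -0, 1.089, -0.019], TCP at [208.329, -589.241, 302.675] pointing down, gripper open.
Joint ranges: [-3, 3], [-0.9, 2.11], [0.09, 2.58], [-1.31, 4.45], [0.11, 2.69], [-2.54, 2.54]. Speed limits (rad/s): [2.39, 2.39, 3.01, 3.14, 3.14, 3.14].

### API

Orientations are given as a unit quaternion [x, y, z, w].
In Python, from station import env, set_gripper, viewer, workorder gives the robot as it stands. Calls block until the motion is done:
- env.reach(position, orientation): joint-space move of the TCP to a pose.
- env.move_l(position, rot=None, rate=150, f_stop=None): straight line of the TCP; rot=None keeps the orientation; rate is the mean speed in mm/s. With f_stop (N) it stops when the force on the tool has changed by that much, and returns True; else False.
- env.move_joints(angles): joint-space move.
- set_gripper(opening): finger opening in mm; the grip force is fixed at half the most; returns when the fingers have stopped.
- env.hold(seconds).
- env.ik(position, orientation): joint angles nearest the present ones, or None.
- env.read_state(): the state.
- viewer.camera(name): name is "scene" or "side" or "wrist"; returns the picture (480x640x3 uint8, blue, green, red); there is no depth.
- viewer.camera_params(name): a dict with "fx", "fy", "cx", "cy" (pixels), "dist" ([k1, k2, p1, p2, k3] as OpenCV has them; the pictures are not rectified), "pose" (4x4, takes a point from camera to world coordinates); the wrist camera has in their place "tool_from_camera" (4x4, takes a point from camera to tool coordinates, whose origin is the TCP and whose axes are the flange's). Camera axes: x right, y up, looking along -z (the intrinsics and any distortion apply to the point x, -y, -z); pixel columns grow to the right and rows downward; lengths in mm; the calibration is good to about 2 mm. A picture is of the moment at which its call begins: read the wrist's pose just before it. camera_params takes no time and is no camera call.
A pose or a line that the arm cannot do raises env.IKError and nothing moves.
- workorder.sign_off(): hands the job in; it is judged then, once.
The state is a dict: "time_s": time; "qpos": joint angles; "dq": joint speeds; "tau": joint torques, N m; "tool_pos": TCP position; "orientation": TCP orientation; "force": force on the tool from outside, world axes, zero at the start; "wrist_torque": the same for the moment, N m; "width": finger opening in mm; "grip_force": force on a finger pad.
Only numpy, scipy, OpenCV 4.12 (cv2) and the standard library are available. Lean on these libraries where they do the work, as an engineer would, in place of code of your own. Each camera call takes 0.05 s, during which the arm holds its last target. There are 200 camera calls.

## Working session

There is one attempt and no reset: what is moved stays moved. The work goes in short steps, each a Python script; the robot and the scene stay as the last script left them, time stands still between calls to the robot, and variables do not carry over. Pictures are saved under pics/ and viewed, at most 16 in all, crops included, and the job is handed in when it is done.

```bash
ls; mkdir -p pics; python3 - <<'E'
from station import env, viewer
import cv2, json
for n in ("scene","side"):
    cv2.imwrite(f"pics/{n}0.png",viewer.camera(n))
for n in ("scene","side","wrist"):
    p=viewer.camera_params(n); print(n,{k:(v.tolist() if hasattr(v,'tolist') else v) for k,v in p.items()})
s=env.read_state();print(s['tool_pos'],s['orientation'],s['time_s'])
E
```

```text
pics
scene {'fx': 582.4402403312329, 'fy': 582.4402403312329, 'cx': 323.11839258111684, 'cy': 249.93067455315446, 'dist': [-0.020759749337763343, 0.0, 0.0, 0.0, 0.0], 'pose': [[0.03960064818805977, -0.7009088069336619, 0.7121507094891618, 1451.3100501435003], [0.9990578495914954, 0.015110518938439782, -0.04068274065286591, 28.157966252085554], [0.017753924431032544, 0.7130908193072198, 0.7008468317593048, 1038.3762528290183], [0.0, 0.0, 0.0, 1.0]]}
side {'fx': 529.5098137674343, 'fy': 529.5098137674343, 'cx': 308.1761644109986, 'cy': 240.85922009646313, 'dist': [-0.10414398365158359, 0.0, 0.0, 0.0, 0.0], 'pose': [[-0.9989497909681643, 0.034810293745375934, -0.029791921287853827, 517.6598449302337], [-0.04542073900874523, -0.6668957044836383, 0.7437654709713077, 1089.2810553049571], [0.00602259018699473, 0.7443375328375108, 0.6677764338585236, 1049.563929981099], [0.0, 0.0, 0.0, 1.0]]}
wrist {'fx': 334.4369280300667, 'fy': 334.4369280300667, 'cx': 324.30069603050885, 'cy': 239.19679260509847, 'dist': [-0.02568851281163901, 0.0, 0.0, 0.0, 0.0], 'tool_from_camera': [[-0.0004047558326789355, 0.969693069386659, 0.244325985838992, 65.75884036226017], [0.99999986763419, 0.0004701001753656046, -0.0002091349501399071, 0.4800554747916852], [-0.00031765440050637953, 0.24432586884999413, -0.9696931313082388, -82.07580866678815], [0.0, 0.0, 0.0, 1.0]]}
[ 208.2074771  -588.88160645  301.97519011] [ 9.85602809e-01  1.69075768e-01 -9.82592550e-05 -6.91692351e-04] 0.1
```

View pics/scene0.png

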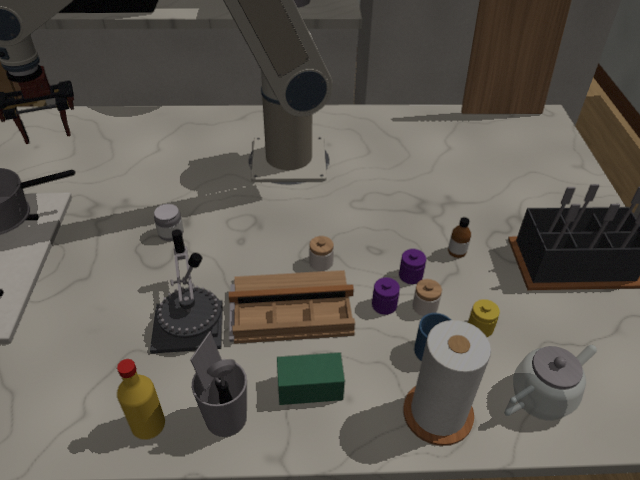

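View pics/side0.png

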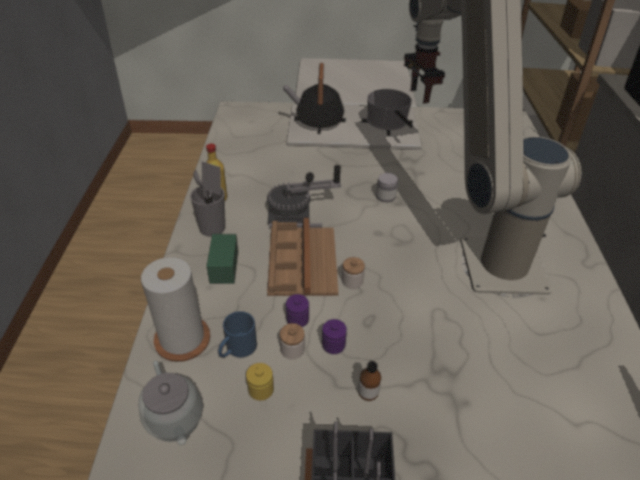

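The scene view shows white canisters with wooden lids at (321,253) and (428,297). Look-alikes are purple at (413,266) and (386,296) and yellow at (485,317). The tin is at (168,222), with a grey lid. The ratchet is at (188,310), its post at (179,242) and its knob at (195,260). The side view agrees: canisters at (354,271) and (292,341). I'll enlarge to confirm.

```bash
cat > h.py <<'E'
import numpy as np, cv2
from station import env, set_gripper, viewer, workorder
from scipy.spatial.transform import Rotation as R
def cam(n):
    p=viewer.camera_params(n); K=np.array([[p['fx'],0,p['cx']],[0,p['fy'],p['cy']],[0,0,1]])
    if n=='wrist':
        s=env.read_state(); T=np.eye(4);T[:3,:3]=R.from_quat(s['orientation']).as_matrix();T[:3,3]=s['tool_pos']
        T=T@np.array(p['tool_from_camera'])
    else: T=np.array(p['pose'])
    return K,np.array(p['dist']),T
def ray(c,uv):
    K,d,T=c; q=cv2.undistortPoints(np.array(uv,float).reshape(-1,1,2),K,d).reshape(-1,2)
    v=np.c_[q[:,0],-q[:,1],-np.ones(len(q))]@T[:3,:3].T
    return T[:3,3],v
def onplane(c,uv,z):
    o,v=ray(c,uv); return o+v*((z-o[2])/v[:,2])[:,None]
def proj(c,P):
    K,d,T=c; q=(np.array(P,float).reshape(-1,3)-T[:3,3])@T[:3,:3]; q=q*[1,-1,-1]
    return cv2.projectPoints(q,np.zeros(3),np.zeros(3),K,d)[0].reshape(-1,2)
def tri(c1,u1,c2,u2):
    o1,v1=ray(c1,u1);o2,v2=ray(c2,u2);v1=v1[0];v2=v2[0]
    s=np.linalg.lstsq(np.c_[v1,-v2],o2-o1,rcond=None)[0]
    a=o1+s[0]*v1;b=o2+s[1]*v2; return (a+b)/2,np.linalg.norm(a-b)
def down(yaw):  # tool y (closing) direction at angle yaw+90deg... tool x at yaw
    return R.from_matrix(np.array([[np.cos(yaw),np.sin(yaw),0],[np.sin(yaw),-np.cos(yaw),0],[0,0,-1]])).as_quat()
E
python3 - <<'E'
from h import *
a=cv2.imread('pics/scene0.png');b=cv2.imread('pics/side0.png')
cv2.imwrite('pics/sc1.png',cv2.resize(a[225:345,145:365],None,fx=3.6,fy=3.6,interpolation=3))
x=cv2.resize(b[160:400,180:420],None,fx=2.5,fy=2.5,interpolation=3)
cv2.imwrite('pics/si1.png',x)
S,D=cam('scene'),cam('side')
for n,u,v in [('jarA',(321,243),(354,262)),('jarB',(428,286),(292,331)),('post',(179,234),(337,168)),('knob',(195,260),(308,182)),('tin',(168,212),(388,179)),('disc',(188,310),(289,197))]:
    print(n,*[np.round(t) for t in tri(S,u,D,v)])
for z in(66,):print(onplane(S,[(321,244),(428,287)],z).round(),onplane(D,[(354,264),(292,332)],z).round())
E
```

```text
jarA [438.  79.  69.] 7.0
jarB [586. 315.  69.] 2.0
post [ 488. -241.  150.] 6.0
knob [ 568. -194.  138.] 11.0
tin [ 322. -303.   73.] 6.0
disc [ 631. -216.   56.] 2.0
[[443.  80.  66.]
 [587. 316.  66.]] [[436.  79.  66.]
 [585. 315.  66.]]
```

View pics/sc1.png

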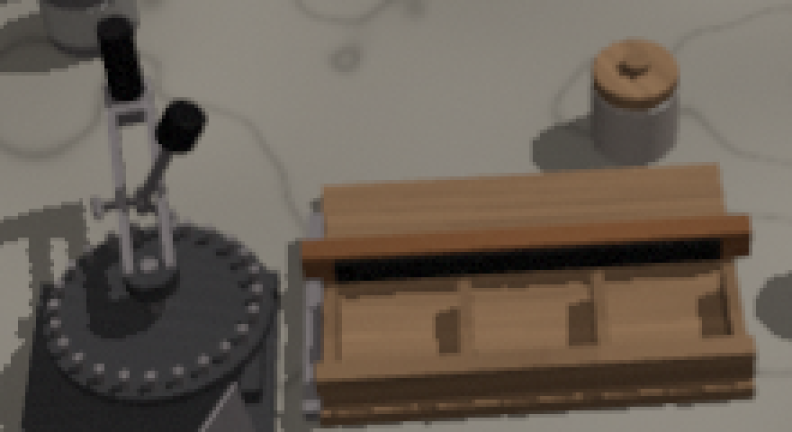

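View pics/si1.png

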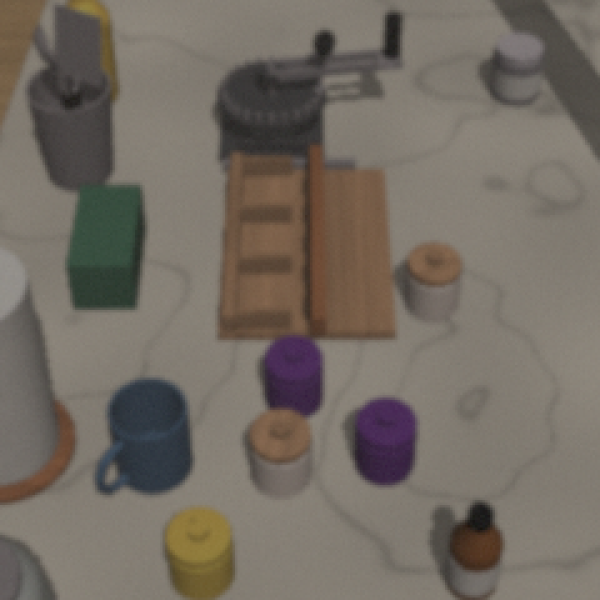

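The crops confirm two white canisters with wooden lids, at scene (321,253) and (428,297). There's no third white one in view; the purple and yellow ones are look-alikes. Next, a closer look from above.

```bash
python3 - <<'E'
from h import *
S=cam('scene'); f=lambda x,y:(x/3.6+145-.36,y/3.6+225-.36)
print('bed near corners',onplane(S,[f(322,187),f(720,165)],12).round(1))
print('bar top inner edge ends',onplane(S,[f(303,258),f(748,228)],42).round(1))
env.reach([480,-20,480],down(0.0))
c=cam('wrist'); cv2.imwrite('pics/w1.png',viewer.camera('wrist'))
np.savez('w1.npz',K=c[0],d=c[1],T=c[2]); print(env.read_state()['qpos'].round(2) if hasattr(env.read_state()['qpos'],'round') else env.read_state()['qpos'], env.read_state()['time_s'])
E
```

```text
bed near corners [[ 494.8 -129.1   12. ]
 [ 480.7  137.2   12. ]]
bar top inner edge ends [[ 583.1 -132.2   42. ]
 [ 564.6  148.2   42. ]]
[-0.07  0.03  1.72 -0.    1.39  1.5 ] 2.4833
```

View pics/w1.png

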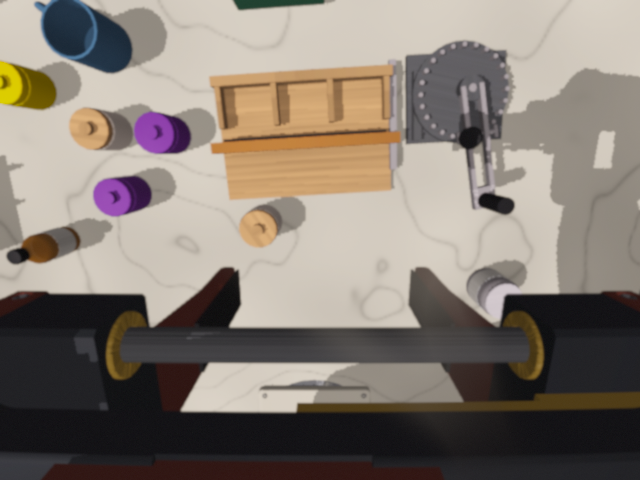

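The wrist view shows the rack walls at (211,78)–(391,66). The fins meet the wall near (222,89), (276,83), (331,80) and (386,76). The ratchet disc centres near (464,89), the post top is at about (508,206), the knob at (470,138), and canisters at (259,228) and (92,128).

```bash
python3 - <<'E'
from h import *
z=np.load('w1.npz'); c=(z['K'],z['d'],z['T'])
im=cv2.imread('pics/w1.png')
P=lambda uv,h:onplane(c,uv,h).round(1).tolist()
print('wall outer',P([(211,78),(391,66)],38)); print('wall inner/fins',P([(222,89),(276,83),(331,80),(386,76)],36))
print('bar inner',P([(212,145),(399,133)],42)); print('bed near',P([(229,199),(391,189)],12))
print('disc',P([(464,89)],56),'hub',P([(473,90)],85)); print('post',P([(508,206)],154)); print('knob',P([(470,138)],155))
print('jars',P([(259,228),(92,128)],74),'btn/lid66',P([(259,228),(92,128)],66))
S,D=cam('scene'),cam('side')
# tri with the scene for hub/post/knob
for n,u,v in [('post',(508,206),(177.6,232)),('knob',(470,138),(195,260))]:
  print(n,*[np.round(t,1) for t in tri(c,u,S,v)])
E
```

```text
wall outer [[655.4, 143.0, 38.0], [670.8, -117.4, 38.0]]
wall inner/fins [[640.7, 128.6, 36.0], [648.4, 49.0, 36.0], [652.3, -31.2, 36.0], [657.8, -111.1, 36.0]]
bar inner [[561.1, 147.5, 42.0], [577.9, -132.6, 42.0]]
bed near [[475.9, 135.9, 12.0], [491.9, -130.4, 12.0]]
disc [[637.2, -218.9, 56.0]] hub [[630.8, -219.8, 85.0]]
post [[485.2, -248.5, 154.0]]
knob [[565.7, -192.3, 155.0]]
jars [[440.3, 76.3, 74.0], [584.8, 305.7, 74.0]] btn/lid66 [[438.6, 77.9, 66.0], [585.4, 311.1, 66.0]]
post [ 486.1 -245.2  153.7] 6.1
knob [ 566.3 -196.6  143.3] 1.2
```

```bash
cat >> h.py <<'E'
PSI=0.060; O=np.array([619.,8.5]); 
RX=np.array([np.cos(PSI),np.sin(PSI)]); RY=np.array([-np.sin(PSI),np.cos(PSI)])
AX=O-225*RY
def rk(x,y): return O+x*RX+y*RY
def hd(th):
    p=np.pi+PSI-th; d=np.array([np.cos(p),np.sin(p)]); return d,np.array([d[1],-d[0]])  # radial, tangent(+th)
def go(xy,z,yaw=None,rate=150,f=None):
    return env.move_l([float(xy[0]),float(xy[1]),float(z)],None if yaw is None else down(yaw),rate,f)
def flip(th,frm):  # frm=+1: knob now at pocket side, push to the other
    d,t=hd(th); b=AX+60*d; yaw=np.pi/2+PSI-th
    set_gripper(0)
    env.reach([*(b+frm*68*t),290],down(yaw)); go(b+frm*68*t,212)
    r=go(b+frm*10*t,212,rate=80,f=15); go(b+frm*50*t,212); go(b+frm*50*t,300); return r
def post(th): return AX+150*hd(th)[0]
def stroke(a,b,f=15,rate=120):  # caged post from a to b; returns the angle where stopped or None
    n=max(1,int(np.ceil(abs(b-a)/.14)))
    for th in np.linspace(a,b,n+1)[1:]:
        if go(post(th),192,PSI-th,rate,f): return th,env.read_state()['force']
    return None
def look(name):
    c=cam('wrist'); im=viewer.camera('wrist'); cv2.imwrite(f'pics/{name}.png',im); np.savez(name+'.npz',K=c[0],d=c[1],T=c[2]); return c,im
E
python3 - <<'E'
from h import *
print(flip(-.145,+1))
env.reach([*post(-.145),300],down(PSI+.145))
c,im=look('w2'); print(proj(c,[[*(AX+60*hd(-.145)[0]+k*31*hd(-.145)[1]),147] for k in(1,-1)]+[[*post(-.145),154]]).round(), env.read_state()['time_s'])
E
```

```text
False
[[277. 118.]
 [370. 118.]
 [324. 251.]] 9.5833
```

View pics/w2.png

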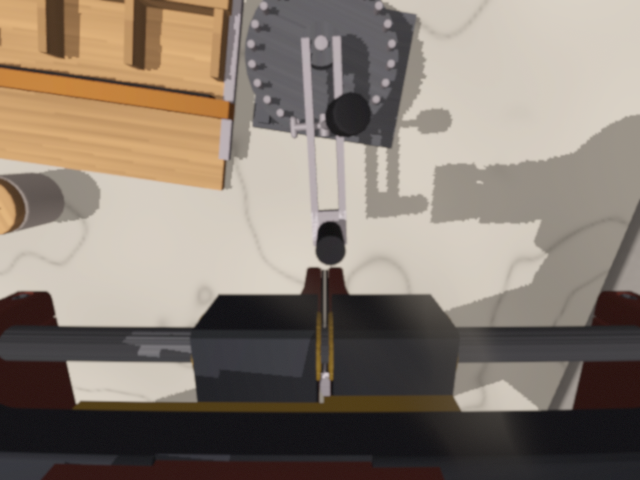

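The knob, at (349,115), now leans to the far side of the handle but less than expected (370). The post top is at (330,245). I'll check whether it's still falling.

```bash
python3 - <<'E'
from h import *
def knob(im):
    m=(im.max(2)<28).astype(np.uint8)
    n,l,s,ce=cv2.connectedComponentsWithStats(m[60:170,240:420]); return [(ce[i]+[240,60]).round(1).tolist()+[int(s[i,4])] for i in range(1,n) if s[i,4]>150]
print(knob(cv2.imread('pics/w2.png')))
env.hold(1); c,im=look('w3'); print(knob(im))
E
```

```text
[]
[]
```

```bash
python3 - <<'E'
from h import *
def knob(im):
    m=(im.max(2)<45).astype(np.uint8)
    m=cv2.morphologyEx(m,cv2.MORPH_OPEN,np.ones((15,15),np.uint8))
    n,l,s,ce=cv2.connectedComponentsWithStats(m[60:270,240:420]); return [(ce[i]+[240,60]).round(1).tolist()+s[i,:].tolist() for i in range(1,n) if s[i,4]>150]
for n in('w2','w3'): im=cv2.imread(f'pics/{n}.png'); print(im[115,349],knob(im))
S,D=cam('scene'),cam('side')
a,b=viewer.camera('scene'),viewer.camera('side')
A=cv2.resize(a[230:330,140:240],(390,390),interpolation=3);B=cv2.resize(b[150:220,270:350],(445,390),interpolation=3)
cv2.imwrite('pics/c3.png',np.hstack([A,B])[:, :800])
E
```

```text
[39 36 39] [[352.8, 112.3, 98, 35, 31, 36, 990]]
[40 39 40] [[352.1, 112.3, 97, 35, 31, 36, 984]]
```

View pics/c3.png

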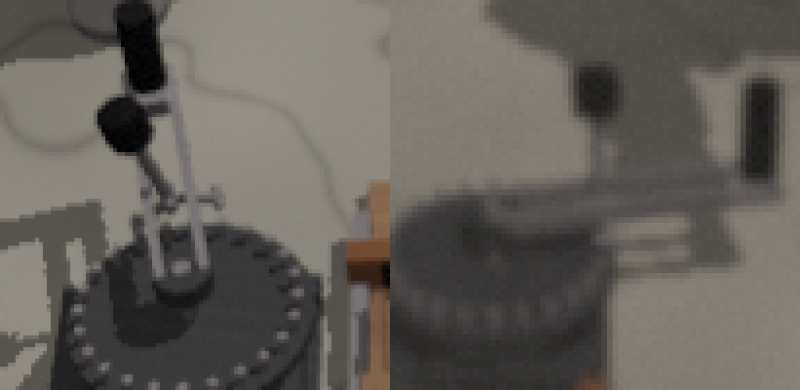

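The lever clearly leans away from the pockets now (knob left of the handle in the scene crop). Next I'll cage the post and work it to open the bar.

```bash
python3 - <<'E'
from h import *
z=np.load('w3.npz'); p=onplane((z['K'],z['d'],z['T']),[(330,243)],154)[0]; v=p[:2]-AX
th=PSI-(np.arctan2(-v[1],-v[0])); th=-( -PSI+np.arctan2(-v[1],-v[0])); print(p.round(1),np.linalg.norm(v).round(1),round(th,3))
set_gripper(60); print(go(post(th),192,PSI-th,f=15)); set_gripper(30); print(env.read_state()['width'],env.read_state()['force'].round(1) if hasattr(env.read_state()['force'],'round') else env.read_state()['force'])
cur=th
for tgt in (.55,-.55,.55,-.55):
    r=stroke(cur,tgt); print(tgt,r,env.read_state()['time_s']); 
    if r: 
        cur=r[0]
        if tgt>0: break
    else: cur=tgt
print('cur',cur)
c,im=look('w4')
a=viewer.camera('scene'); cv2.imwrite('pics/s4.png',cv2.resize(a[200:360,140:380],(800,533),interpolation=3))
E
```

```text
[ 492.1 -250.   154. ] 144.5 -0.177
False
30.39528666076644 [-0.3  1.  -0. ]
0.55 None 15.0833
-0.55 None 17.6833
0.55 None 20.2833
-0.55 None 22.8833
cur -0.55
```

View pics/s4.png

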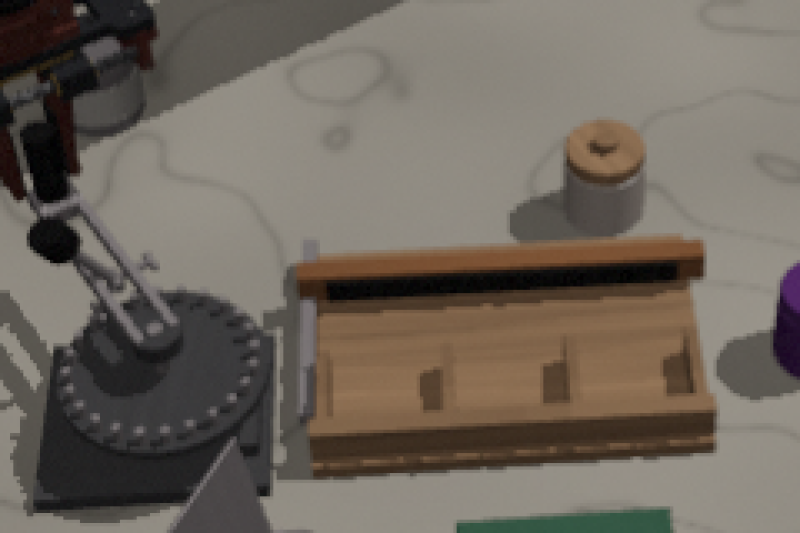

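The bar looks about fully open, with its inner edge at crop (300,280)–(700,258). One more stroke should confirm the stop.

```bash
python3 - <<'E'
from h import *
S=cam('scene'); f=lambda x,y:(x/3.333+140-.35,y/3.333+200-.35)
print([((p[:2]-O)@RX).round(1) for p in onplane(S,[f(298,277),f(703,256)],42)])
print(stroke(-.55,.55),end=' '); r=stroke(.55,-.55,f=20); print(r,env.read_state()['time_s'])
cur=r[0] if r else -.55
S_=viewer.camera('scene'); cv2.imwrite('pics/s5.png',S_)
o=cv2.absdiff(S_[260:340,215:360],cv2.imread('pics/s4.png')[0:1,0:1]*0+S_[260:340,215:360]) # placeholder
set_gripper(60); go(post(cur),300); 
E
```

```text
[np.float64(-85.6), np.float64(-82.0)]
None (np.float64(0.0), array([ 3.7754773 , 16.07491862,  6.39575552])) 26.7833
```

The stroke stalled at handle 0.0, so the bar is at its open stop. Next I'll look down on the rack and canisters.

```bash
python3 - <<'E'
from h import *
p=rk(-90,0); env.reach([*p,330],down(PSI)); c,im=look('w6')
p=[440,78]; env.reach([360,78,330],down(0)); look('w7'); 
env.reach([505,312,330],down(0)); look('w8'); print(env.read_state()['time_s'])
a=[cv2.imread(f'pics/{n}.png')[0:300] for n in('w6','w7','w8')]
cv2.imwrite('pics/m6.png',a[0]); b=np.hstack([a[1],a[2]]); cv2.imwrite('pics/m78.png',cv2.resize(b,(800,188),interpolation=cv2.INTER_AREA))
E
```

```text
31.275
```

View pics/m6.png

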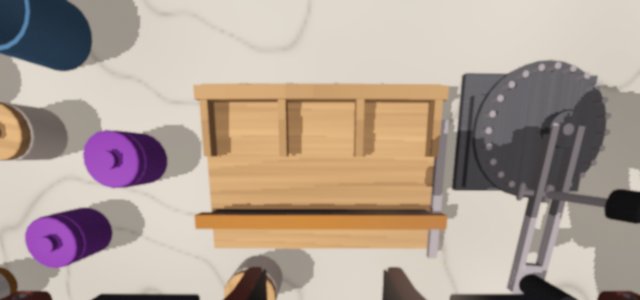

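View pics/m78.png

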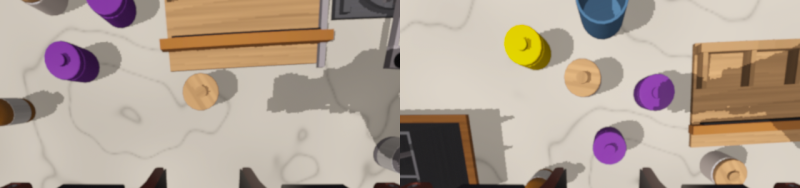

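The rack view (m6) shows fins at x≈208, 283, 360 and 437 along the wall's inner edge at y≈100. Lids are at w7≈(322,146) and w8≈(293,123), clear of the purple ones by a finger's room.

```bash
cat >> h.py <<'E'
def lid(c,im,guess,zlid=66):
    hsv=cv2.cvtColor(im,cv2.COLOR_BGR2HSV); m=cv2.inRange(hsv,(5,70,90),(22,255,255))
    m=cv2.morphologyEx(m,cv2.MORPH_CLOSE,np.ones((9,9),np.uint8))
    n,l,s,ce=cv2.connectedComponentsWithStats(m); k=[i for i in range(1,n) if s[i,4]>600]
    i=min(k,key=lambda i:np.hypot(*(ce[i]-guess)))
    (ct,r)=cv2.minEnclosingCircle(np.argwhere(l==i)[:,::-1].astype(np.float32))
    return onplane(c,[ct],zlid)[0].round(1),ct,round(r,1),s[i].tolist()
E
python3 - <<'E'
from h import *
def ld(n): z=np.load(n+'.npz'); return (z['K'],z['d'],z['T']),cv2.imread(f'pics/{n}.png')
c,im=ld('w6')
g=cv2.cvtColor(im,cv2.COLOR_BGR2GRAY)
fr=lambda p:np.c_[(p[:,:2]-O)@RX,(p[:,:2]-O)@RY].round(1).tolist()
print('fins',fr(onplane(c,[(208,102),(283,102),(360,102),(437,102)],36)))
print('wall inner',fr(onplane(c,[(220,100),(430,100)],38)),'wall outer corners',fr(onplane(c,[(195,86),(447,86)],38)))
print('hub',fr(onplane(c,[(569,129)],95)),'bar',fr(onplane(c,[(196,213),(446,213)],42)))
for n,gs in(('w7',(322,146)),('w8',(293,123))):
    c,im=ld(n); print(lid(c,im,gs))
for y in (125,):
  print([int(v) for v in g[y,195:450:2]])
E
```

```text
fins [[30.2, 121.4], [29.8, 42.1], [29.8, -39.0], [30.1, -120.4]]
wall inner [[31.8, 107.9], [31.8, -112.3]] wall outer corners [[45.7, 133.1], [45.6, -129.1]]
hub [[-0.4, -225.4]] bar [[-87.4, 142.5], [-87.5, -137.8]]
(array([517.4,  12.3,  66. ]), (392.3301696777344, 58.62303924560547), 142.0, [255, 0, 280, 176, 29586])
(array([600.8, 341.2,  66. ]), (292.5, 123.5), 30.7, [263, 94, 59, 61, 2828])
[219, 218, 216, 190, 163, 162, 154, 95, 66, 65, 102, 124, 126, 125, 125, 125, 128, 167, 184, 185, 185, 185, 185, 185, 185, 185, 184, 185, 185, 185, 185, 186, 185, 185, 185, 185, 185, 185, 185, 185, 185, 181, 165, 162, 161, 144, 90, 121, 127, 125, 126, 126, 126, 132, 174, 184, 185, 185, 185, 184, 184, 183, 183, 183, 184, 183, 183, 183, 182, 182, 182, 182, 182, 182, 182, 183, 182, 182, 181, 168, 136, 156, 161, 160, 148, 124, 124, 124, 123, 133, 172, 179, 178, 179, 178, 178, 178, 177, 177, 177, 178, 177, 177, 177, 176, 176, 176, 176, 176, 176, 176, 175, 175, 175, 175, 171, 135, 108, 110, 138, 160, 161, 159, 138, 127, 167, 172, 146]
```

Canister B has been knocked to about (601,341), from (586,315). I'll check with the scene camera, fix A's lid mask, and then pick A.

```bash
cat >> h.py <<'E'
O=O-1.2*RX+1.2*RY
SEAT={0:rk(0,-82),1:rk(0,0),2:rk(0,82)}
E
python3 - <<'E'
from h import *
z=np.load('w7.npz'); c=(z['K'],z['d'],z['T']); im=cv2.imread('pics/w7.png'); im[:117]=0; im[185:]=0
print(lid(c,im,(322,146)))
im=viewer.camera('scene'); S=cam('scene')
for g in((428,288),(321,244)):
    h=im.copy(); h[262:]=0 if g[0]<400 else h[262:]
    print(lid(S,h,g))
E
```

```text
(array([437.1,  80.4,  66. ]), (320.8688659667969, 145.83059692382812), 29.6, [292, 117, 58, 59, 2688])
(array([548.2,  41.3,  66. ]), (305.5967712402344, 276.3709716796875), 44.6, [261, 271, 90, 26, 719])
(array([-143.5, 1050.3,   66. ]), (616.0, 113.0), 41.9, [586, 78, 54, 71, 604])
```

```bash
cat >> h.py <<'E'
def pick(xy,yaw):
    set_gripper(88); env.reach([*xy,250],down(yaw)); go(xy,114,f=15); set_gripper(40); s=env.read_state(); print('grip',s['width'],s['grip_force']); 
    go(xy,240,rate=100); return env.read_state()['width']
def place(xy,yaw):
    env.reach([*xy,240],down(yaw)); go(xy,150,rate=100); r=go(xy,122,rate=30,f=6); print('down',r,env.read_state()['tool_pos'][2])
    set_gripper(76); env.hold(.2); go(xy,260)
E
python3 - <<'E'
from h import *
a=np.array([437.1,80.4]); env.reach([360,80.4,330],down(0)); c,im=look('w9'); im[:117]=0; im[185:]=0
r=lid(c,im,(322,146)); print(r)
if r[2]<33 and np.hypot(*(r[0][:2]-a))<60: a=r[0][:2]
if pick(a,PSI)>50: place(SEAT[0],PSI)
env.reach([505,340,330],down(0)); c,im=look('w10'); print(lid(c,im,(320,120)),env.read_state()['time_s'])
a=viewer.camera('scene'); cv2.imwrite('pics/s10.png',cv2.resize(a[200:360,140:460],(800,400),interpolation=3))
E
```

```text
(array([437.2,  80.4,  66. ]), (324.0585632324219, 145.23573303222656), 29.6, [296, 117, 58, 58, 2684])
grip 59.56731943327808 30.000946819782257
down True 126.14293359067142
(array([600.9, 342.3,  66. ]), (320.17193603515625, 124.25078582763672), 30.4, [291, 94, 59, 61, 2808]) 42.7167
```

View pics/s10.png

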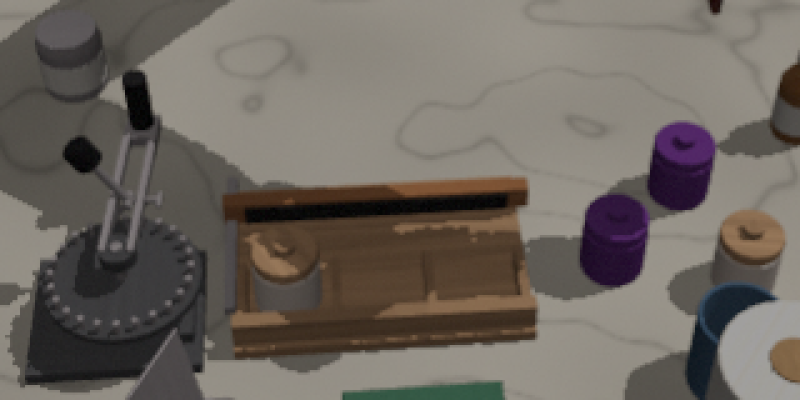

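Canister A stands in the pocket nearest the ratchet, with its lid at crop (285,250). Now B, to seat 2.

```bash
python3 - <<'E'
from h import *
if pick(np.array([600.9,342.3]),PSI)>50: place(SEAT[2],PSI)
env.reach([*rk(-90,0),330],down(PSI)); c,im=look('w11')
print(proj(c,[[*SEAT[i],78] for i in(0,2)]).round(),env.read_state()['time_s'])
cv2.imwrite('pics/m11.png',im[:300])
E
```

```text
grip 59.695617057153314 30.00055968761444
down True 126.18612421385386
[[410. 130.]
 [238. 130.]] 51.95
```

View pics/m11.png

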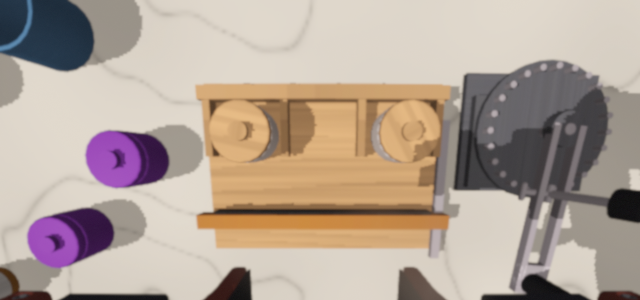

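Both canisters sit centred in their pockets, with lids at (240,131) and (411,131) against predicted (238,130) and (410,130). Next I'll flip the lever to closing.

```bash
python3 - <<'E'
from h import *
print(flip(-0.01,-1))
env.reach([*post(-.01),300],down(PSI+.01)); env.hold(.3)
c,im=look('w12'); 
m=(im.max(2)<45).astype(np.uint8); m=cv2.morphologyEx(m,cv2.MORPH_OPEN,np.ones((15,15),np.uint8))
n,l,s,ce=cv2.connectedComponentsWithStats(m[60:275,220:440]); print([(ce[i]+[220,60]).round(1).tolist()+[int(s[i,4])] for i in range(1,n)])
print(env.read_state()['time_s']); cv2.imwrite('pics/m12.png',im[:300])
E
```

```text
False
[]
59.3667
```

View pics/m12.png

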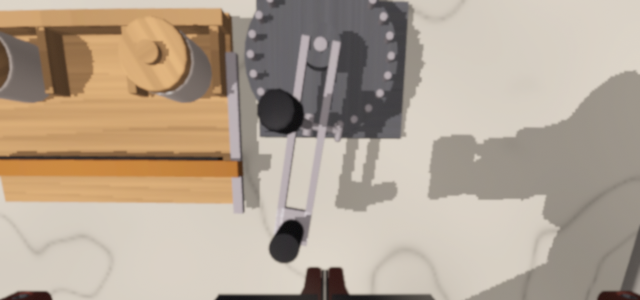

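The knob, at (280,110), now leans to the pockets. The post top is at (284,247). Now the closing strokes.

```bash
python3 - <<'E'
from h import *
z=np.load('w12.npz'); p=onplane((z['K'],z['d'],z['T']),[(284,247)],154)[0]; v=p[:2]-AX
th=PSI-np.arctan2(-v[1],-v[0]); print(round(th,3),np.linalg.norm(v).round(1))
set_gripper(60); go(post(th),300,PSI-th); print(go(post(th),192,f=15)); set_gripper(30)
cur=th
for k in range(5):
    r=stroke(cur,-.55); 
    if r: print('back',r); cur=r[0]; break
    r=stroke(-.55,.55,f=18); print(k,r,env.read_state()['time_s']); cur=r[0] if r else .55
    if r: break
set_gripper(60); go(post(cur),300)
env.reach([*rk(-90,0),330],down(PSI)); c,im=look('w13')
print(proj(c,[[*rk(-35,0),42]]).round(), proj(c,[[*SEAT[i],78] for i in(0,2)]).round())
cv2.imwrite('pics/m13.png',im[:300])
E
```

```text
0.177 149.8
False
0 None 66.6583
1 None 71.8583
2 (np.float64(0.4125000000000001), array([ -7.90629139, -32.60618745,  -0.71320151])) 76.6167
[[323. 165.]] [[409. 128.]
 [237. 128.]]
```

View pics/m13.png

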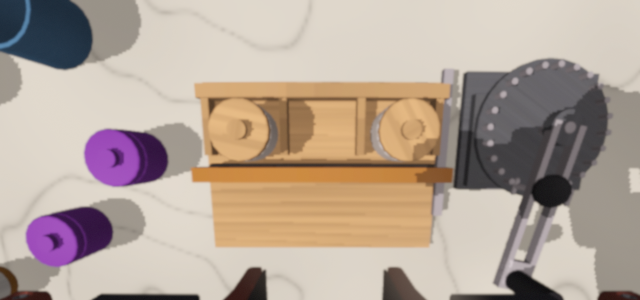

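```bash
python3 - <<'E'
from h import *
z=np.load('w13.npz'); c=(z['K'],z['d'],z['T'])
for th in(.3,.4): print(th,proj(c,[[*(AX+60*hd(th)[0]+k*31*hd(th)[1]),147] for k in(1,-1)]).round().tolist(),proj(c,[[*post(th),154]]).round().tolist())
print([((p[:2]-O)@RX).round(1) for p in onplane(c,[(193,169),(323,168),(450,168)],42)])
print([((p[:2]-O)@RX).round(1) for p in onplane(c,[(323,97.5)],38)], env.read_state()['time_s'])
E
```

```text
0.3 [[549.0, 185.0], [616.0, 208.0]] [[539.0, 299.0]]
0.4 [[544.0, 178.0], [608.0, 209.0]] [[524.0, 294.0]]
[np.float64(-39.2), np.float64(-38.6), np.float64(-38.5)]
[np.float64(33.5)] 78.9083
```

The lever is on the closing side, but the bar reads about -38.6, which is too close to the limit. One more closing stroke to check.

```bash
python3 - <<'E'
from h import *
th=.31
set_gripper(60); env.reach([*post(th),300],down(PSI-th)); print(go(post(th),192,f=15)); set_gripper(30)
print(stroke(th,-.55)); cur=.55
# forward finely, slow
for t in np.arange(-.5,.56,.05):
    if go(post(t),192,PSI-t,60,30): print('stop',t,env.read_state()['force']); cur=t; break
    if t>-.3: print(round(t,2),round(float(np.hypot(*env.read_state()['force'][:2])),1),end='; ')
set_gripper(60); go(post(cur),300)
env.reach([*rk(-90,0),330],down(PSI)); c,im=look('w14')
a=cv2.imread('pics/w13.png')
for n,i in(('13',a),('14',im)): print(n,[i[155:190,x,2].tolist() for x in(320,)], env.read_state()['tool_pos'])
b=viewer.camera('scene'); cv2.imwrite('pics/s14.png',np.hstack([cv2.resize(im[80:260,180:460],(467,300)),cv2.resize(b[225:345,140:273],(333,300))]))
E
```

```text
False
(np.float64(0.1871428571428571), array([-0.50314365,  0.49153154, -0.73005166]))
-0.25 5.1; -0.2 21.5; stop -0.15000000000000008 [  2.97335212 -21.98103145 -11.61357809]
13 [[215, 211, 204, 189, 164, 148, 145, 134, 103, 68, 62, 100, 154, 190, 202, 204, 204, 204, 204, 204, 204, 204, 203, 204, 204, 204, 203, 202, 199, 198, 200, 201, 199, 199, 199]] [527.78284515   3.2609119  329.46753204]
14 [[216, 213, 206, 190, 164, 148, 147, 146, 130, 92, 62, 82, 135, 178, 198, 203, 204, 204, 204, 204, 204, 204, 204, 204, 204, 203, 203, 203, 201, 199, 199, 200, 200, 199, 199]] [527.78284515   3.2609119  329.46753204]
```

View pics/s14.png

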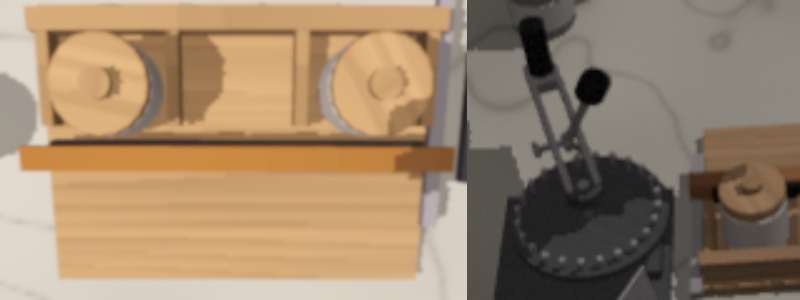

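```bash
python3 - <<'E'
from h import *
for n,r0 in(('w11',200),('w13',155),('w14',155)):
    z=np.load(n+'.npz'); c=(z['K'],z['d'],z['T']); im=cv2.imread(f'pics/{n}.png')[...,2].astype(float)
    o=[]
    for x in(230,290,320,350,410):
        p=im[r0:r0+25,x]; i=int(np.argmin(p)); j=i+int(np.argmax(p[i:]>130)); e=r0+j-1+(130-p[j-1])/(p[j]-p[j-1]); o.append(((onplane(c,[(x,e)],42)[0,:2]-O)@RX).round(1))
    print(n,o)
E
```

```text
w11 [np.float64(-87.6), np.float64(-88.0), np.float64(-88.1), np.float64(-88.1), np.float64(-88.2)]
w13 [np.float64(-36.9), np.float64(-37.0), np.float64(-37.1), np.float64(-37.1), np.float64(-37.4)]
w14 [np.float64(-36.7), np.float64(-36.9), np.float64(-36.9), np.float64(-37.0), np.float64(-37.5)]
```

Bar travel measures 51 mm, so it's fully home. The lever leans to the pockets, both canisters are seated, and the robot is clear.

```bash
python3 -c "
from h import *
env.hold(.3); print(workorder.sign_off(), env.read_state()['time_s'])"
```

```text
the job is handed in; nothing more can be done
the job is handed in; nothing more can be done
```

The job is handed in, with no verdict returned: both white canisters (I saw no third) stand in the two end pockets, the bar is fully home by my measurement (51 mm of travel), the lever is tipped to closing, and nothing I did touched the bystanders.

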